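Set out the slide-staining station

TASK

Set out the slide-staining station on the black mat, round the beaker and the blue tape roll that already stand on two of its rings, and do not shift the beaker. Stack the yellow tape roll neatly, lying flat, on top of the blue one; stand the green-capped dropper bottle on the ring directly in front of the beaker, the yellow-capped dropper bottle on the ring directly in front of the tape rolls, and the amber bottle on the ring between the two dropper bottles, each upright in the middle of its ring (front is the mat's long side nearest the robot).

Things in the scene. Friction and masses are not known exactly. Their poses are not given: they have to be found in the camera images.
- mat: Fixed black rubber mat, 210 (its x) x 310 (its y) x 3 mm; origin at the centre of its underside, top at z = +3 mm. x points to the back, away from the robot (the mat may be turned a little), y to the left, z up. Six white printed rings, 64 mm outside diameter, flat, in two rows of three: centres at x = -50 mm (front row) and +50 mm (back row), y = -100, 0, +100 mm.
- beaker: White open plastic beaker, 56 mm wide, 69 mm high, loose, on the left or the right ring of the mat's back row (which varies); it stays there. Upright; origin at the centre of its underside, z up; round, so its yaw means nothing.
- blue_tape: Roll of blue tape lying flat, 58 mm outside diameter, 28 mm hole, 19 mm high, stuck down on the other outer ring of the mat's back row; it stays there. Origin at the centre of its underside, z up.
- green_dropper: Small white dropper bottle with a green cap: body 30 mm in diameter up to 40 mm, then the cap, 23 mm in diameter, to the top at 62 mm; about 30 g. Upright; origin at the centre of its underside, z up; round, so its yaw means nothing. Starts on the bare table to the right of the mat.
- yellow_dropper: Small white dropper bottle with a yellow cap: body 30 mm in diameter up to 38 mm, then the cap, 23 mm in diameter, to the top at 60 mm; about 30 g. Upright; origin at the centre of its underside, z up; round, so its yaw means nothing. Starts on the bare table to the right of the mat.
- amber_bottle: Small amber (brown) bottle with a white cap: body 44 mm in diameter up to 63 mm, then the cap, 34 mm in diameter, to the top at 85 mm; about 100 g. Upright; origin at the centre of its underside, z up; round, so its yaw means nothing. Starts on the bare table to the right of the mat. (A bigger amber bottle with a black cap at the back of the table is no part of the job.)
- yellow_tape: Roll of yellow tape lying flat, 58 mm outside diameter, 28 mm hole, 19 mm high, about 50 g. Origin at the centre of its underside, z up. Starts on the bare table to the right of the mat. Can be gripped across its outside from above.
- tube_white: Bystander, no part of the job: loose sample tube with a white cap lying on the table among the things to be moved, 12 mm thick, 45 mm long along its y; origin under its middle.
- tube_blue: Bystander, no part of the job: loose sample tube with a blue cap lying on the table among the things to be moved, 12 mm thick, 45 mm long along its y; origin under its middle.
There are look-alikes about, which are no part of the job. What is shaped like the beaker but purple or red is not meant. Leave any purple look-alike of the amber_bottle alone.

How it is judged:
By the outcome, as a careful person would: the job done as asked, in the order asked, and still so for the second after the job is handed in, with the robot touching nothing.
It also fails if it takes over 112 s, if anything falls off the work surface, if the arm or the gripper's body presses on something with over 40 N, if the wrist force passes 120 N, or if a joint passes its speed limit or range.

ROBOT

A 7-joint arm with a two-finger parallel gripper is mounted at the origin on a cart in front of the work surface, level with it; the furniture and walls round the work are solid. World frame = base frame: x ahead of the robot, y to its left, z up, the work surface at z = 0. Lengths are in mm, angles in rad, forces in N, time in s.
With the tool pointing down it reaches from about 400 to 875 mm from the base axis. Payload 19.3 kg.
Tool frame: the origin (TCP) lies at the very end of the fingers, on their centre line; the grasp point (between the pads) lies 19 mm behind it (grip_point_offset is the z of the grasp point in the tool frame, in mm); z points along the fingers, x is the direction in which the jaws open and shut, and the axes are right-handed (so a half turn about z gives the same grasp; the last joint's range is limited). The gripper opens to 85 mm and grips with 20 to 120 N. Pads are 22 mm wide; open, the fingers measure 114 mm over their backs; the gripper's body (76 mm by 85 mm) begins 54 mm behind the grasp point. The pads swing forward as they close: fully open they stand 13 mm farther back than shut.
Start: joints at [-1.306, 0.521, -0.036, 1.599, 0.021, 1.021, -0.113], TCP at [205.381, 590.282, 231.291] pointing down, gripper open.
Joint ranges: [-2.91, 2.91], [-0.3, 2.13], [-1.5, 1.42], [0.17, 2.43], [-1.26, 4.41], [0.16, 1.93], [-2.52, 2.52]. Speed limits (rad/s): [1.89, 1.89, 2.39, 2.39, 3.01, 3.01, 3.01].

INTERFACE

Orientations are given as a 3x3 rotation matrix whose columns are the frame's x, y, z axes.
In Python, from workcell import movep, movel, goto_joints, open_gripper, clamp, wait, inverse_kinematics, read_state, camera, PlanningError, finish_job, grip_point_offset gives the robot as it stands. Calls block until the motion is done:
- movep(position, orientation): joint-space move of the TCP to a pose.
- movel(position, frame=None, max_speed=150, guard=None): straight line of the TCP; frame=None keeps the orientation; max_speed is the mean speed in mm/s. With guard (N) it stops when the force on the tool has changed by that much, and returns True; else False.
- goto_joints(angles): joint-space move.
- open_gripper() and clamp(): open the fingers fully, or close them until they stop; the grip force is fixed at half the most.
- wait(seconds).
- inverse_kinematics(position, orientation): joint angles nearest the present ones, or None.
- read_state(): the state.
- camera(name): name is "scene" or "side" or "wrist"; returns a dict with "image" (400x640x3 uint8, blue, green, red), "range_z" (400x640 float32, mm along the optical axis (not along the pixel's ray), 0 where there is no reading), "fx", "fy", "cx", "cy" (pixels), "cam_to_world" (4x4, takes a point from camera to world coordinates). Camera axes: x right, y up, looking along -z (the intrinsics and any distortion apply to the point x, -y, -z); pixel columns grow to the right and rows downward; lengths in mm; the calibration is good to about 2 mm. The wrist camera is an equidistant fisheye: a pixel r from the principal point sees the ray r / f radians off the axis. A picture is of the moment at which its call begins.
A pose or a line that the arm cannot do raises PlanningError and nothing moves.
- finish_job(): hands the job in, once; it reports no verdict.
The state is a dict: "time": time; "qpos": joint angles; "qvel": joint speeds; "joint_efforts": joint torques, N m; "eef_pos": TCP position; "tool_rot": TCP orientation; "ft_force": force on the tool from outside, world axes, zero at the start; "torque": the same for the moment, N m; "finger_gap": finger opening in mm.
Only numpy, scipy, OpenCV 4.12 (cv2) and the standard library are available. Lean on these libraries where they do the work, as an engineer would, in place of code of your own. Each camera call takes 0.05 s, during which the arm holds its last target.

## Working session

There is one attempt and no reset: what is moved stays moved. The work goes in short steps, each a Python script; the robot and the scene stay as the last script left them, time stands still between calls to the robot, and variables do not carry over. Pictures are saved under pics/ and viewed, and the job is handed in when it is done.

```bash
mkdir -p pics; ls
cat > h.py <<'E'
import numpy as np, cv2
from workcell import *
def snap(name,fn):
    c=camera(name); cv2.imwrite('pics/'+fn+'.png',c['image']); np.savez('pics/'+fn+'.npz',**c); return c
def load(fn): return dict(np.load('pics/'+fn+'.npz'))
def ray(c,u,v,fish=False):
    x=(u-c['cx'])/c['fx']; y=(v-c['cy'])/c['fy']
    if fish:
        r=np.hypot(x,y); s=np.sin(r)/r if r>1e-9 else 1; d=np.array([x*s,y*s,np.cos(r)])
    else: d=np.array([x,y,1.])
    d=d*[1,-1,-1]
    M=c['cam_to_world']; return M[:3,3],M[:3,:3]@d
def onz(c,u,v,z,fish=False):
    o,d=ray(c,u,v,fish); return o+d*(z-o[2])/d[2]
def proj(c,p,fish=False):
    M=c['cam_to_world']; q=M[:3,:3].T@(np.array(p)-M[:3,3]); q=q*[1,-1,-1]
    if fish:
        a=np.arctan2(np.hypot(q[0],q[1]),q[2]); h=np.hypot(q[0],q[1]); x,y=q[0]/h*a,q[1]/h*a
    else: x,y=q[0]/q[2],q[1]/q[2]
    return np.array([c['cx']+c['fx']*x,c['cy']+c['fy']*y])
E
python3 - <<'E'
from h import *
for n in ['scene','side','wrist']:
    c=snap(n,n+'0'); print(n,c['fx'],c['fy'],c['cx'],c['cy'],c['cam_to_world'].round(3).tolist(),[k for k in c])
s=read_state(); print(s['time'],s['eef_pos'],s['tool_rot'],s['finger_gap'],grip_point_offset)
E
```

```text
pics
scene 383.7030021450876 383.7030021450876 324.3328228693262 196.0931268181145 [[0.899, 0.209, -0.384, 81.047], [-0.437, 0.439, -0.785, -889.244], [0.004, 0.874, 0.486, 554.327], [0.0, 0.0, 0.0, 1.0]] ['image', 'range_z', 'fx', 'fy', 'cx', 'cy', 'cam_to_world']
side 494.7933930393598 494.7933930393598 321.75858887585997 194.61749151571652 [[0.998, 0.022, -0.063, 391.256], [-0.065, 0.543, -0.837, -1134.43], [0.016, 0.839, 0.543, 763.654], [0.0, 0.0, 0.0, 1.0]] ['image', 'range_z', 'fx', 'fy', 'cx', 'cy', 'cam_to_world']
wrist 309.70691628693146 309.70691628693146 325.29883299156063 193.96671972804666 [[0.329, -0.9, -0.286, 131.815], [0.944, 0.313, 0.101, 614.713], [-0.002, -0.303, 0.953, 373.464], [0.0, 0.0, 0.0, 1.0]] ['image', 'range_z', 'fx', 'fy', 'cx', 'cy', 'cam_to_world']
0.15 [205.33679209 590.05654117 230.84752774] [[ 3.28641526e-01  9.44454708e-01 -2.26891918e-04]
 [ 9.44454329e-01 -3.28641598e-01 -8.48765576e-04]
 [-8.76186767e-04  6.46505597e-05 -9.99999614e-01]] 85.33438794369007 -18.700000000000003
```

View pics/scene0.png

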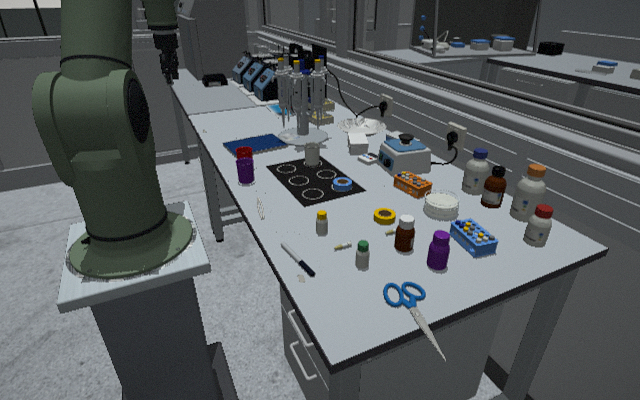

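View pics/side0.png

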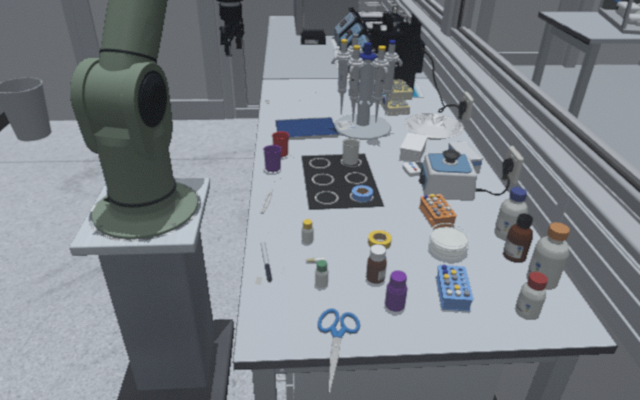

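View pics/wrist0.png

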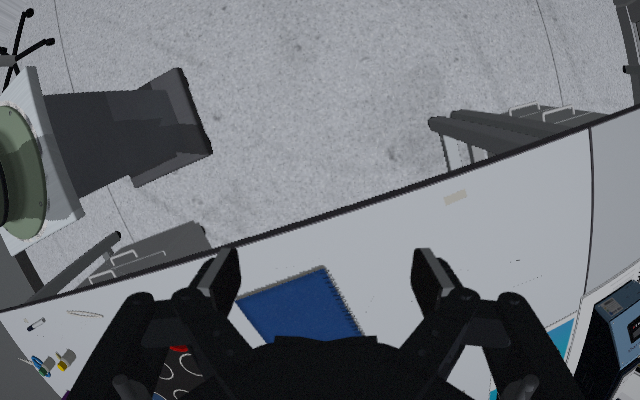

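The scene view has the beaker at about (312,155), which is the left end of the back row. The blue roll is at (342,184), the yellow roll at (385,215), the yellow dropper at (322,222), the green dropper at (363,255) and the amber bottle at (404,233). I'll enlarge these.

Run:
```python
import cv2
a=cv2.imread('pics/scene0.png');b=cv2.imread('pics/side0.png')
def crop(im,x,y,w,h,fn,k): cv2.imwrite('pics/'+fn+'.png',cv2.resize(im[y:y+h,x:x+w],None,fx=k,fy=k,interpolation=cv2.INTER_CUBIC))
crop(a,260,140,200,140,'s_c',4)
crop(b,290,145,100,70,'d_c1',8)
crop(b,290,210,120,90,'d_c2',6)
```

```text
(no output)
```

View pics/s_c.png

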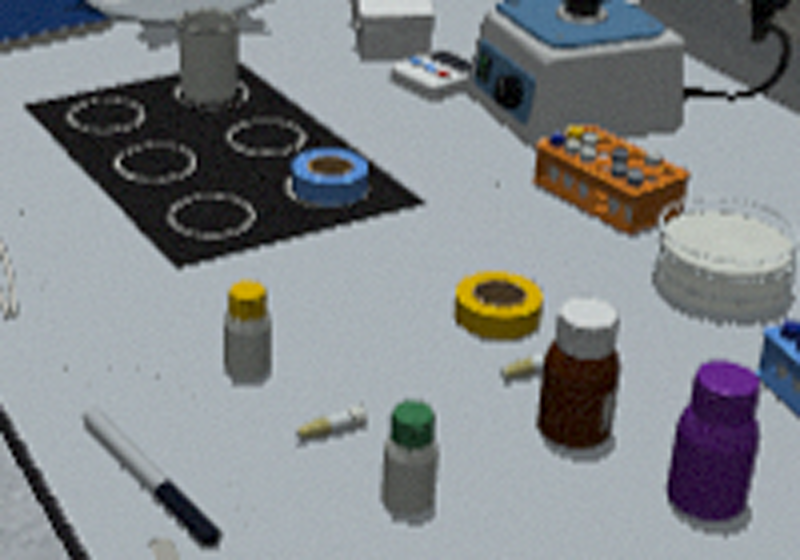

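View pics/d_c1.png

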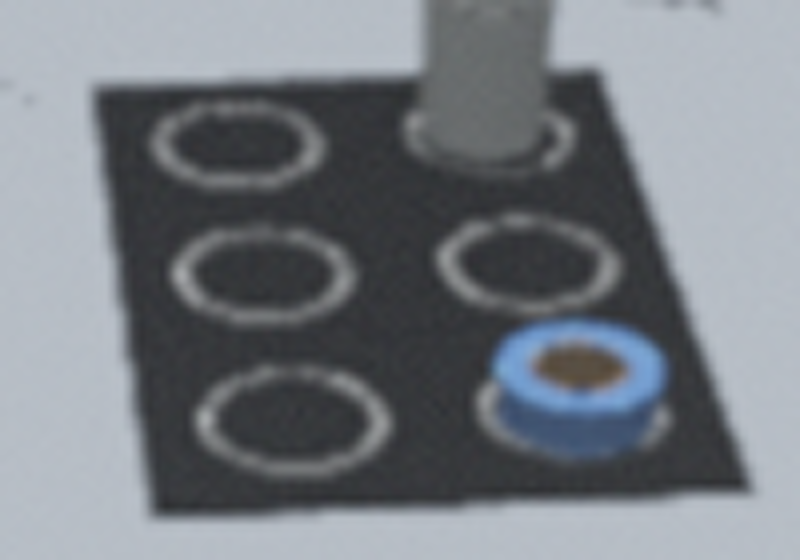

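View pics/d_c2.png

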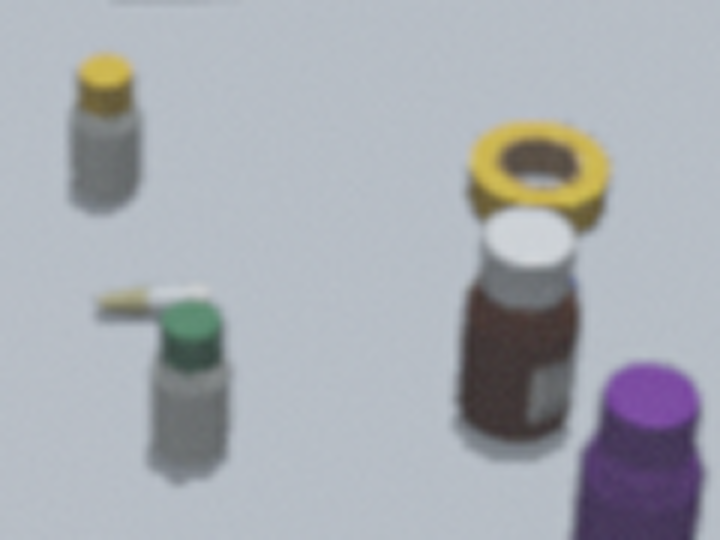

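```bash
cat > tri.py <<'E'
from h import *
def S(c,o,k): return (c[0]+.5)/k-.5+o[0],(c[1]+.5)/k-.5+o[1]
def tri(obs):
    A=np.zeros((3,3));b=np.zeros(3)
    for c,uv,f in obs:
        o,d=ray(c,*uv,f); d/=np.linalg.norm(d); P=np.eye(3)-np.outer(d,d); A+=P;b+=P@o
    p=np.linalg.solve(A,b); res=[np.linalg.norm(np.cross((p-ray(c,*uv,f)[0]),ray(c,*uv,f)[1]/np.linalg.norm(ray(c,*uv,f)[1]))) for c,uv,f in obs]
    return p.round(1),np.round(res,1)
E
python3 - <<'E'
from tri import *
a=load('scene0');b=load('side0')
sc={'yd':(248,290),'gd':(414,410),'am':(588,312),'yt':(499,292),'bt':(330,166),'rFL':(105,116),'rFM':(155,162),'rFR':(211,216),'rBM':(266,136)}
sd={'yd':(106,70),'gd':(191,321),'am':(530,236),'yt':(540,166),'bt':(580,366),'rFL':(239,144),'rFM':(263,273),'rFR':(293,420),'rBM':(528,262)}
zn={'yd':60,'gd':62,'am':85,'yt':19,'bt':22}
for k in sc:
    k1=S(sc[k],(260,140),4)
    k2=S(sd[k],(290,210),6) if k in('yd','gd','am','yt') else S(sd[k],(290,145),8)
    z=zn.get(k,3)
    def dp(c,uv):
        u,v=map(lambda t:int(round(t)),uv); r=c['range_z'][v,u]; o,d=ray(c,*uv); return (o+d*r).round(1)
    print(k,*tri([(a,k1,0),(b,k2,0)]),onz(a,*k1,z).round(1),onz(b,*k2,z).round(1),'depth',dp(a,k1),dp(b,k2))
E
```

```text
yd [ 430.7 -161.5   58.4] [1.7 1.7] [ 430.4 -160.8   60. ] [ 430.7 -166.6   60. ] depth [ 431.2 -159.2   58.9] [ 431.  -160.4   55.5]
gd [ 455.  -319.4   62. ] [2.7 2.7] [ 456.5 -315.2   62. ] [ 454.8 -323.4   62. ] depth [ 457.2 -314.1   61.1] [ 455.1 -319.9   59. ]
am [ 578.9 -303.5   82.8] [1.9 1.9] [ 578.1 -303.3   85. ] [ 578.  -309.3   85. ] depth [ 577.5 -303.9   85.5] [ 578.4 -307.5   83.5]
yt [ 608.3 -178.4   18. ] [3. 3.] [ 609.4 -174.8   19. ] [ 607.5 -184.4   19. ] depth [ 617.8 -163.5   10.5] [  391.3 -1134.4   763.7]
bt [592.7  31.   21. ] [1.7 1.7] [592.9  32.5  22. ] [592.3  26.3  22. ] depth [600.6  46.4  14. ] [596.   47.5   8.5]
rFL [485.2 233.7  -0.7] [1.8 1.8] [483.3 230.2   3. ] [484.9 223.5   3. ] depth [481.2 224.4   5.8] [485.2 228.    0.5]
rFM [487.8 129.1   2.5] [1.7 1.7] [488.2 131.7   3. ] [487.8 125.1   3. ] depth [488.6 132.7   2.5] [487.6 121.5   5.2]
rFR [491.9  30.2   1.4] [1.6 1.6] [491.5  30.7   3. ] [491.7  24.9   3. ] depth [490.8  29.1   4. ] [491.8  25.3   2.8]
rBM [587.6 131.4   3.8] [1.8 1.8] [589.4 136.6   3. ] [587.7 129.2   3. ] depth [586.7 131.2   5.9] [588.4 134.2   0. ]
```

Run:
```python
from tri import *
a=load('scene0');b=load('side0')
print('stand base front/left/right',[onz(b,*p,0).round() for p in [(365,137),(333,125),(392,125)]])
r=b['range_z']
for p in [(340,50),(357,75),(367,50),(392,45),(363,115)]:
    o,d=ray(b,*p); print(p,(o+d*r[p[1],p[0]]).round())
for yaw_c in [(620,-240,300),(620,120,300)]:
    for R in [np.array([[0,1,0],[1,0,0],[0,0,-1.]]),np.array([[0,-1,0],[-1,0,0],[0,0,-1.]]),np.array([[1,0,0],[0,-1,0],[0,0,-1.]]),np.array([[-1,0,0],[0,1,0],[0,0,-1.]])]:
        q=inverse_kinematics(yaw_c,R); print(yaw_c,R[:,0],None if q is None else np.round(q,2))
```

```text
stand base front/left/right [array([655., 404.,  -0.]), array([552., 506.,   0.]), array([767., 499.,   0.])]
(340, 50) [566. 490. 278.]
(357, 75) [614. 404. 222.]
(367, 50) [654. 477. 281.]
(392, 45) [734. 471. 299.]
(363, 115) [652. 463.  57.]
(620, -240, 300) [0. 1. 0.] [-0.08  0.6   0.61  1.42 -0.35  1.23  2.13]
(620, -240, 300) [ 0. -1.  0.] [-0.31  0.81  1.15  1.43 -0.74  1.37 -0.7 ]
(620, -240, 300) [1. 0. 0.] [-0.26  0.73  0.99  1.43 -0.61  1.31  0.77]
(620, -240, 300) [-1.  0.  0.] [-0.33  0.85  1.22  1.44 -0.8   1.41 -2.23]
(620, 120, 300) [0. 1. 0.] [-0.38  0.48  0.15  1.5  -0.07  1.17  1.35]
(620, 120, 300) [ 0. -1.  0.] [-0.74  0.57  0.73  1.52 -0.39  1.2  -1.52]
(620, 120, 300) [1. 0. 0.] [-0.62  0.52  0.52  1.52 -0.27  1.18 -0.05]
(620, 120, 300) [-1.  0.  0.] [ 0.43  0.76 -1.27  1.46  0.73  1.45  2.29]
```

Run:
```python
from h import *
R=np.array([[0,1,0],[1,0,0],[0,0,-1.]])
movel([150,440,330],max_speed=300)
print(read_state()['time'])
for i,p in enumerate([(610,60,300),(610,-210,300)]):
    movep(p,R); wait(0.2); s=read_state(); print(s['time'],s['eef_pos'].round(1) if hasattr(s['eef_pos'],'round') else s['eef_pos'],np.round(s['qpos'],2))
    snap('wrist','w%d'%(i+1))
```

```text
0.925
3.2667 [609.9  60.6 300.1] [-0.51  0.48  0.47  1.57 -0.23  1.15  1.58]
4.5667 [ 610.5 -208.5  300. ] [-0.08  0.54  0.5   1.48 -0.27  1.19  2.04]
```

```bash
python3 -c "
import cv2
for i in (1,2):
    im=cv2.imread(f'pics/w{i}.png'); cv2.imwrite(f'pics/w{i}b.png',cv2.resize(im,(800,500),interpolation=cv2.INTER_CUBIC))"
```

```text
(no output)
```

View pics/w1b.png

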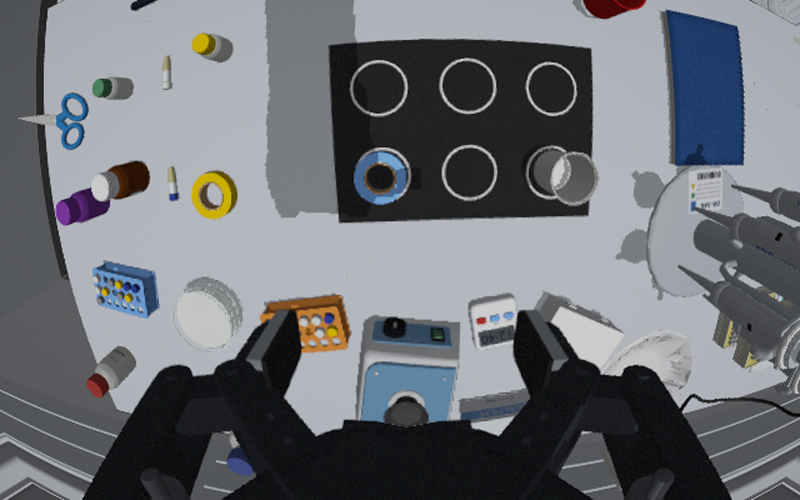

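View pics/w2b.png

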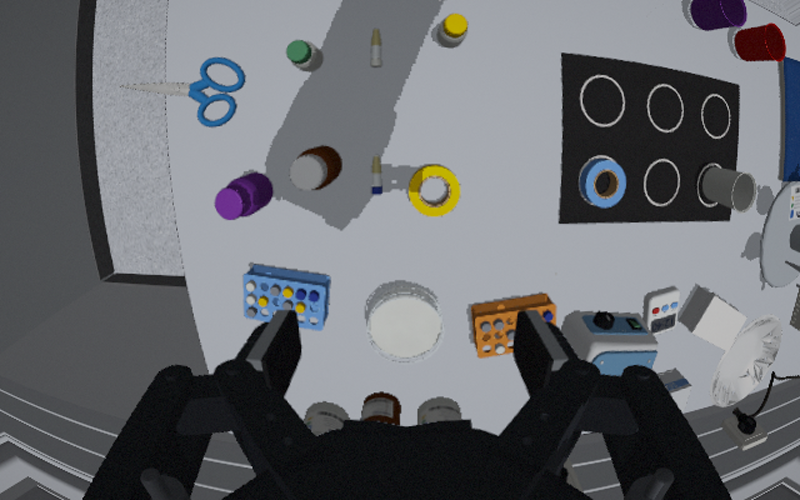

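Both wrist views show everything. In view 2, at 1.25x, the caps are at: green (300,50), yellow (456,23), amber (310,170). The yellow roll is at (434,190) and the blue roll at (603,182). I'll enlarge these for exact pixels.

Run:
```python
import cv2
def crop(fn,x,y,w,h,out,k):
    im=cv2.imread(f'pics/{fn}.png'); cv2.imwrite('pics/'+out+'.png',cv2.resize(im[y:y+h,x:x+w],None,fx=k,fy=k,interpolation=cv2.INTER_CUBIC))
crop('w2',220,0,160,180,'w2c',4.0) if 0 else crop('w2',220,0,160,120,'w2c1',5)
crop('w2',220,90,160,90,'w2c2',5)
crop('w1',60,20,140,160,'w1c1',3.5) if 0 else crop('w1',70,20,130,150,'w1c1',4)
crop('w1',260,30,220,150,'w1c2',3.6)
```

```text
(no output)
```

View pics/w2c1.png

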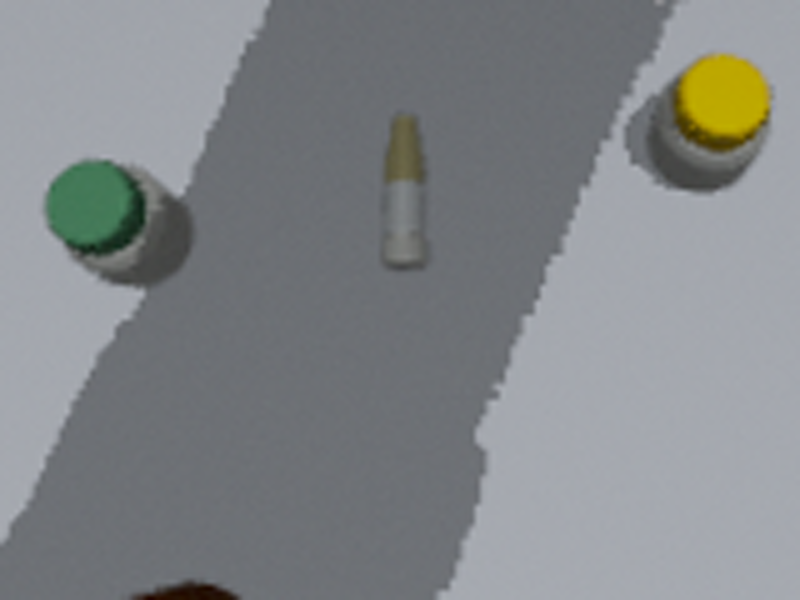

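View pics/w2c2.png

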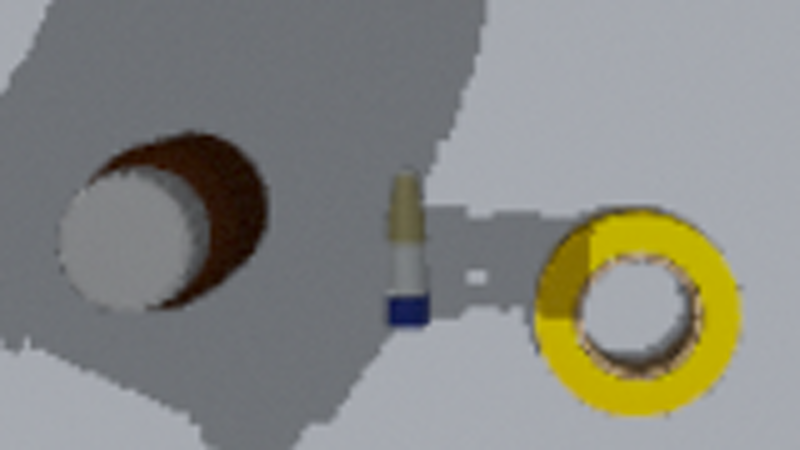

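View pics/w1c1.png

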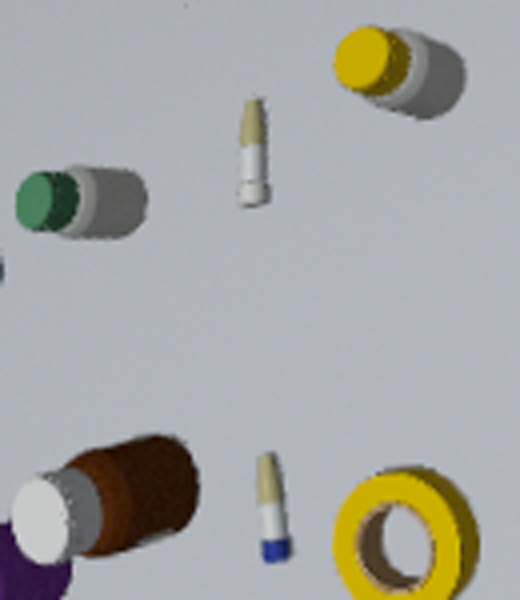

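View pics/w1c2.png

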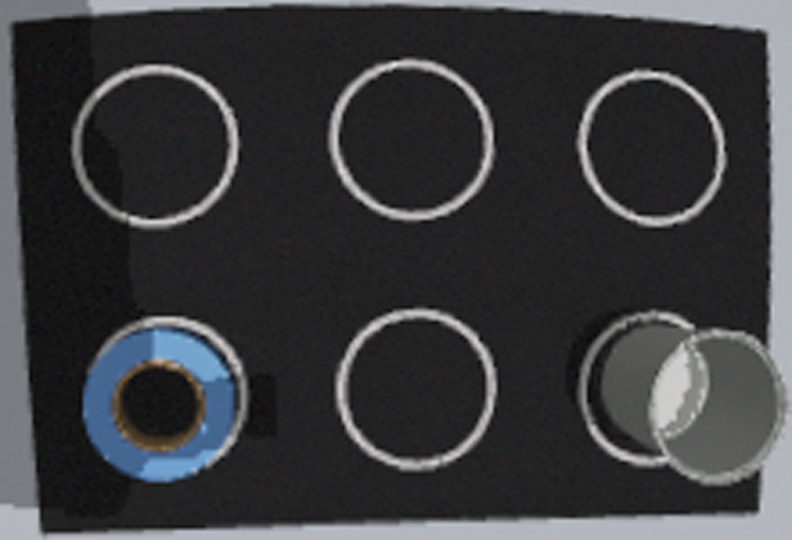

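```bash
cat > meas.py <<'E'
from tri import *
w1=load('w1');w2=load('w2');a=load('scene0');b=load('side0')
A={k:S(v,(70,20),4) for k,v in {'gd':(41,200),'yd':(366,61),'am':(41,518),'yt':(397,542)}.items()}
A.update({k:S(v,(260,30),3.6) for k,v in {'rFR':(155,146),'rFM':(412,139),'rFL':(652,147),'rBM':(416,389),'rBL':(652,388),'bt':(160,405)}.items()})
B={k:S(v,(220,0),5) for k,v in {'gd':(95,204),'yd':(724,98)}.items()}
B.update({k:S(v,(220,90),5) for k,v in {'am':(125,238),'yt':(639,312)}.items()})
B.update({k:S(v,(0,0),1.25) for k,v in {'rFR':(602,100),'rFM':(665,107),'rFL':(716,116),'rBM':(662,182),'bt':(603,182)}.items()})
zn={'yd':60,'gd':62,'am':85,'yt':19,'bt':22}
E
python3 - <<'E'
from meas import *
P={}
for k in A:
    z=zn.get(k,3); p1=onz(w1,*A[k],z,1); P[k]=p1
    if k in B: print(k,*tri([(w1,A[k],1),(w2,B[k],1)]),p1.round(1),onz(w2,*B[k],z,1).round(1))
    else: print(k,p1.round(1))
for n,e in {'tw':[(405,113),(404,268)]}.items(): print(n,[onz(w2,*S(x,(220,0),5),6,1).round() for x in e])
for n,e in {'tb':[(405,172),(407,326)]}.items(): print(n,[onz(w2,*S(x,(220,90),5),6,1).round() for x in e])
# mat fit
loc={'rFR':(-50,-100),'rFM':(-50,0),'rFL':(-50,100),'rBM':(50,0),'rBL':(50,100)}
X=np.array([loc[k] for k in loc],float);Y=np.array([P[k][:2] for k in loc])
xc,yc=X.mean(0),Y.mean(0);U,s,V=np.linalg.svd((X-xc).T@(Y-yc));Rm=(U@V).T;t=yc-Rm@xc
print('mat',t,np.arctan2(Rm[1,0],Rm[0,0]),(Y-(X@Rm.T+t)).round(1))
for l in [(-50,-100),(-50,0),(-50,100),(50,-100),(50,0),(50,100)]: print(l,(Rm@l+t).round(1))
E
```

```text
gd [ 454.4 -318.    57.5] [0.1 0.1] [ 455.2 -313.5   62. ] [ 455.4 -316.7   62. ]
yd [ 430.2 -161.8   55.5] [0.3 0.3] [ 431.8 -159.2   60. ] [ 431.1 -162.3   60. ]
am [ 576.5 -305.7   83.1] [0.2 0.2] [ 576.5 -303.7   85. ] [ 576.1 -305.2   85. ]
yt [ 606.1 -178.9   16.9] [0.5 0.5] [ 605.2 -177.6   19. ] [ 606.3 -179.    19. ]
rFR [490.9  27.7   1. ] [0.3 0.3] [491.3  27.9   3. ] [490.8  26.6   3. ]
rFM [486.8 127.8   1.2] [0.4 0.4] [487.4 127.5   3. ] [486.5 126.5   3. ]
rFL [483.8 226.7   3.7] [0.1 0.1] [483.6 227.    3. ] [483.8 227.4   3. ]
rBM [587.  130.9   3.5] [0.1 0.1] [587.1 131.    3. ] [586.9 131.3   3. ]
rBL [583.4 231.3   3. ]
bt [592.   29.7  13.2] [0.8 0.8] [591.5  30.3  22. ] [590.   24.8  22. ]
tw [array([ 422., -244.,    6.]), array([ 468., -244.,    6.])]
tb [array([ 568., -244.,    6.]), array([ 613., -244.,    6.])]
mat [537.32396347 129.33694109] 0.03832277055778397 [[ 0.1  0.4]
 [-0.   0.1]
 [ 0.1 -0.3]
 [-0.2 -0.3]
 [-0.   0.1]]
(-50, -100) [491.2  27.5]
(-50, 0) [487.4 127.4]
(-50, 100) [483.5 227.3]
(50, -100) [591.1  31.3]
(50, 0) [587.3 131.3]
(50, 100) [583.5 231.2]
```

```bash
cat > act.py <<'E'
from h import *
def Rx(yaw=0.): # jaws along x, turned by yaw
    c,s=np.cos(yaw),np.sin(yaw); return np.array([[c,s,0],[s,-c,0],[0,0,-1.]])
def Ry(yaw=0.): # jaws along y, camera towards robot
    c,s=np.cos(yaw),np.sin(yaw); return np.array([[-s,c,0],[c,s,0],[0,0,-1.]])
def rep(t):
    s=read_state(); print(t,'t=%.2f'%s['time'],np.round(s['eef_pos'],1),'gap %.1f'%s['finger_gap'],'F',np.round(s['ft_force'],1))
def pick(xy,z,R,zup=150):
    movep([*xy,zup],R); movel([*xy,z+35],max_speed=200); g=movel([*xy,z],max_speed=60,guard=10); rep('down guard=%s'%g)
    clamp(); rep('clamped'); 
    movel([*xy,zup],max_speed=200); rep('lifted')
YAW=0.0383
E
python3 - <<'E'
from act import *
pick((606.2,-178.8),2,Rx())
snap('side','side1'); snap('wrist','w3');
E
python3 -c "
import cv2
im=cv2.imread('pics/side1.png');cv2.imwrite('pics/side1c.png',cv2.resize(im[130:270,290:430],None,fx=4,fy=4,interpolation=2))"
```

```text
down guard=False t=7.29 [ 606.2 -179.     2.1] gap 85.5 F [1.  0.4 1. ]
clamped t=7.70 [ 606.4 -178.9    2.8] gap 55.1 F [-3.5  2.2 10.4]
lifted t=8.59 [ 605.7 -178.4  148.9] gap 55.1 F [ 0.6  0.5 -1.6]
```

View pics/side1c.png

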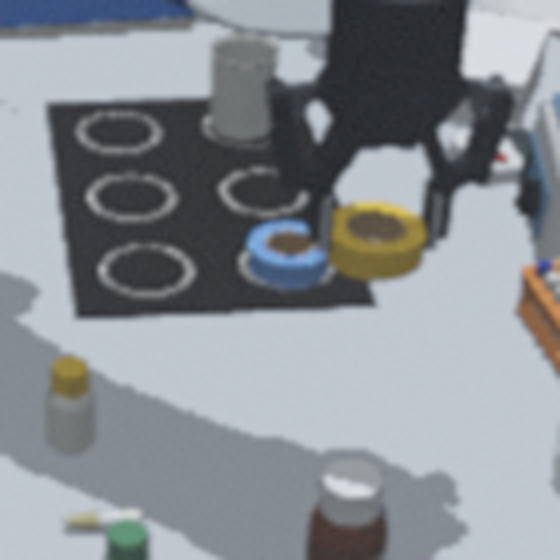

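View pics/w3.png

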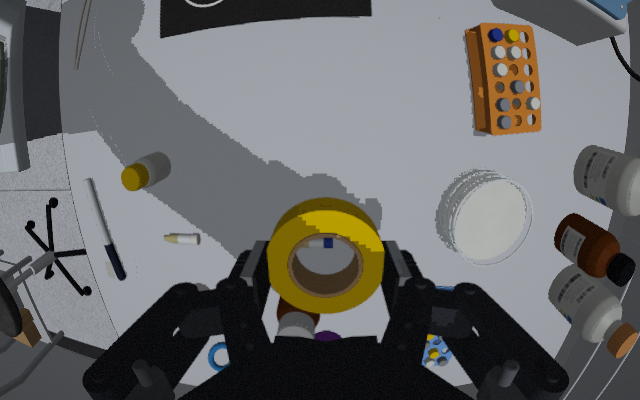

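The roll is held across its outside. I'll check its offset and tilt in the hand from the wrist depth.

```bash
python3 - <<'E'
from act import *
c=load('w3'); im=c['image']; hsv=cv2.cvtColor(im,cv2.COLOR_BGR2HSV)
m=(hsv[...,0]>20)&(hsv[...,0]<35)&(hsv[...,1]>150)
m[:190]=0;m[:, :260]=0;m[:,390:]=0;m[335:]=0
v,u=np.nonzero(m); r=c['range_z'][v,u]
pts=[]
for x,y,z in zip(u,v,r):
    if z<=0: continue
    o,d=ray(c,x,y,1); zc=-(c['cam_to_world'][:3,:3].T@d)[2]; pts.append(o+d*z/zc)
pts=np.array(pts); print(len(pts),pts.min(0),pts.max(0),np.percentile(pts,[2,50,98],axis=0).round(1))
q=pts[(pts[:,2]>np.percentile(pts[:,2],40))]
print(np.histogram(pts[:,2],10))
t=pts
A=np.c_[t[:,:2]-t[:,:2].mean(0),np.ones(len(t))]
top=pts[:,2]>pts[:,2].max()-8
for _ in range(5):
    s=np.linalg.lstsq(A[top],t[top,2],rcond=None)[0]; top=np.abs(A@s-t[:,2])<2
print('plane',s,top.sum())
# circle outer fit on top face using image contour
mm=(np.zeros(m.shape,np.uint8)); 
tp=t[top]; print(tp.min(0),tp.max(0),(tp.min(0)+tp.max(0))/2)
E
python3 -c "
import cv2
im=cv2.imread('pics/w3.png');cv2.imwrite('pics/w3c.png',cv2.resize(im[180:340,240:410],None,fx=4,fy=4,interpolation=2)[:600])"
```

```text
7024 [ 557.99310904 -300.90872359   30.03736064] [ 633.16474612 -148.73833058  168.34955715] [[ 579.1 -204.1  150.1]
 [ 605.1 -166.9  164.7]
 [ 631.3 -149.7  165.9]]
(array([   2,    8,    7,    0,    0,    0,    0,    0,  386, 6621]), array([ 30.03736064,  43.86858029,  57.69979994,  71.5310196 ,
        85.36223925,  99.1934589 , 113.02467855, 126.8558982 ,
       140.68711785, 154.5183375 , 168.34955715]))
plane [-1.80122636e-03 -4.48187567e-03  1.64746296e+02] 6031
[ 577.33519173 -207.60876047  162.72264751] [ 633.16474612 -148.73833058  166.62827849] [ 605.24996893 -178.17354552  164.675463  ]
```

View pics/w3c.png

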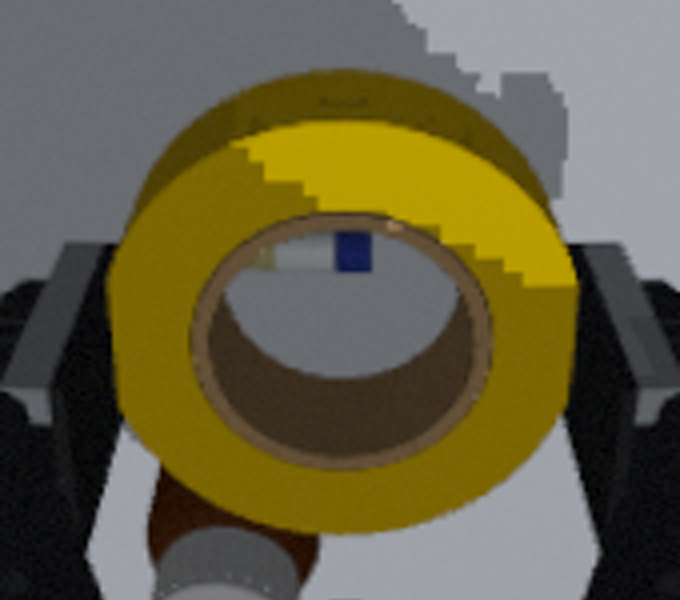

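Held level and within 0.5 mm of centre, with the underside 3 mm below the TCP. Stack it.

```bash
python3 - <<'E'
from act import *
xy=(591.3,30.7)
movep([*xy,120],Rx(YAW)); movel([*xy,40],max_speed=150); wait(0.2); rep('above')
g=movel([*xy,24],max_speed=25,guard=6); rep('guard=%s'%g)
open_gripper(); rep('open'); movel([*xy,140],max_speed=200); rep('up')
snap('side','side2');snap('scene','scene2')
E
python3 -c "
import cv2
im=cv2.imread('pics/side2.png');cv2.imwrite('pics/side2c.png',cv2.resize(im[140:215,290:390],None,fx=7,fy=7,interpolation=2))
im=cv2.imread('pics/scene2.png');cv2.imwrite('pics/scene2c.png',cv2.resize(im[130:210,260:370],None,fx=7,fy=7,interpolation=2))"
```

```text
above t=10.43 [591.8  30.8  40.9] gap 55.0 F [ 0.4  0.4 -0. ]
guard=True t=11.03 [591.1  30.7  24.8] gap 55.5 F [-1.2  1.   8.7]
open t=11.44 [590.8  30.8  24.4] gap 85.2 F [-0.7  1.   0. ]
up t=12.17 [590.8  31.  139. ] gap 85.4 F [-0.5 -0.7 -0.8]
```

View pics/side2c.png

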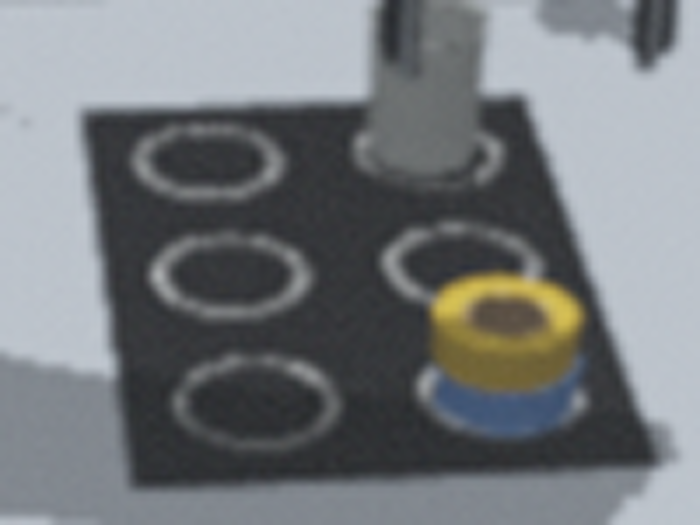

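View pics/scene2c.png

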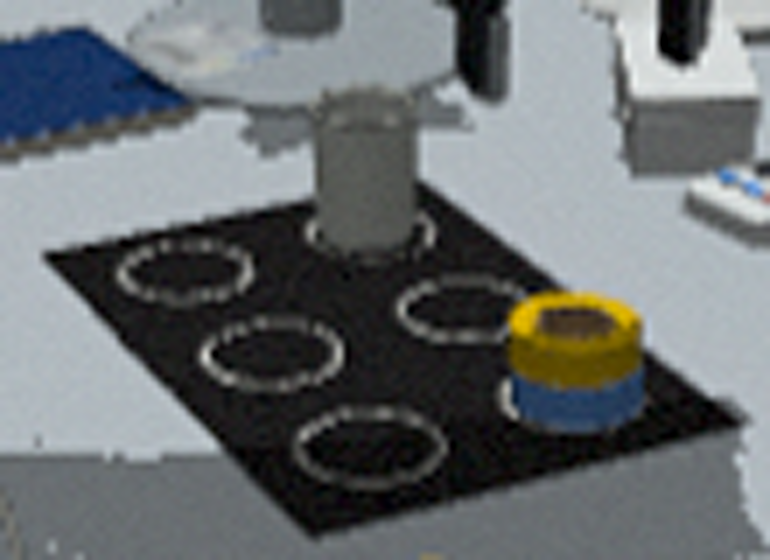

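Scene view: the yellow roll spans columns 507–643 against 512–645 for the blue, so it may be off by about 1 mm. I'll look from straight above.

Run:
```python
from act import *
movep([668,31,260],Ry()); wait(0.2); c=snap('wrist','w4'); rep('look')
p=proj(c,(591.2,31,30),1); print(p, c['cam_to_world'][:3,3])
u,v=map(int,p); im=c['image'][max(0,v-50):v+50,u-65:u+65]; print(u-65,max(0,v-50)); cv2.imwrite('pics/w4c.png',cv2.resize(im,None,fx=6,fy=6,interpolation=2))
```

```text
look t=13.64 [667.8  31.2 259.5] gap 85.6 F [ 0.3  1.5 -0.7]
[326.10972855  99.92712835] [590.02074043  30.46392591 402.11014283]
261 49
```

View pics/w4c.png

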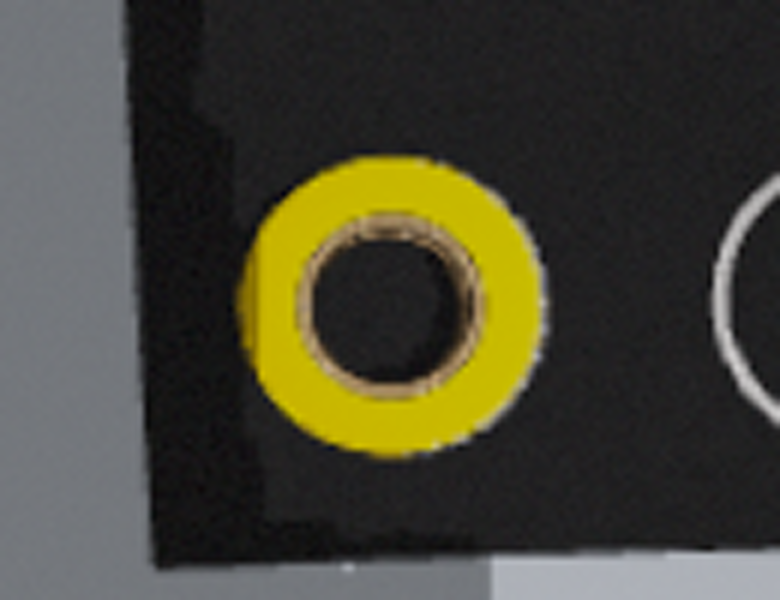

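From straight above, the yellow roll hides the blue one and its rim matches the visible ring arc to within about 1 mm, so the stack is good. Next, the green dropper.

```bash
cat >> act.py <<'E'
def place(xy,z,R,zup=150,lo=60):
    movep([*xy,zup],R); movel([*xy,z+25],max_speed=150); wait(0.2); rep('above')
    g=movel([*xy,z-1.5],max_speed=25,guard=5); rep('guard=%s'%g)
    open_gripper(); rep('open'); movel([*xy,zup],max_speed=200); rep('up')
E
python3 - <<'E'
from act import *
pick((455.3,-316.9),5,Rx())
snap('wrist','w5'); snap('scene','scene5')
E
python3 -c "
import cv2
im=cv2.imread('pics/scene5.png');cv2.imwrite('pics/scene5c.png',cv2.resize(im[150:300,300:440],None,fx=4,fy=4,interpolation=2))
im=cv2.imread('pics/w5.png');cv2.imwrite('pics/w5c.png',cv2.resize(im[180:340,240:410],None,fx=3.5,fy=3.5,interpolation=2))"
```

```text
down guard=False t=16.63 [ 455.2 -317.1    5. ] gap 85.2 F [-0.1 -0.2  0.3]
clamped t=17.19 [ 455.4 -316.9    5.3] gap 28.5 F [-0.8  1.1  6. ]
lifted t=18.07 [ 455.  -316.4  149.1] gap 28.8 F [-0.9 -0.2 -0.9]
```

View pics/scene5c.png

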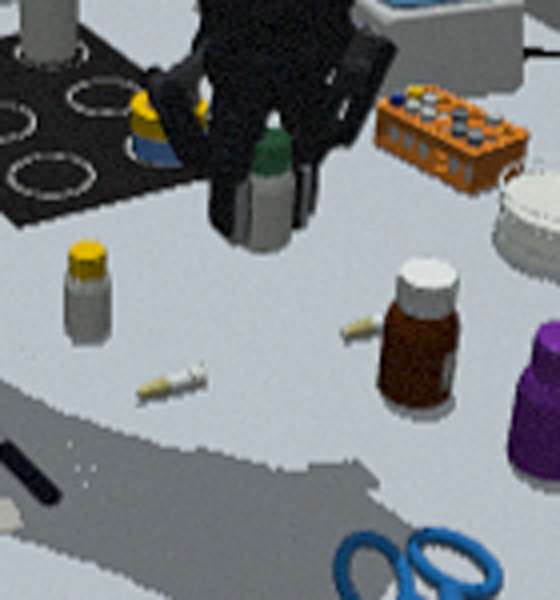

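View pics/w5c.png

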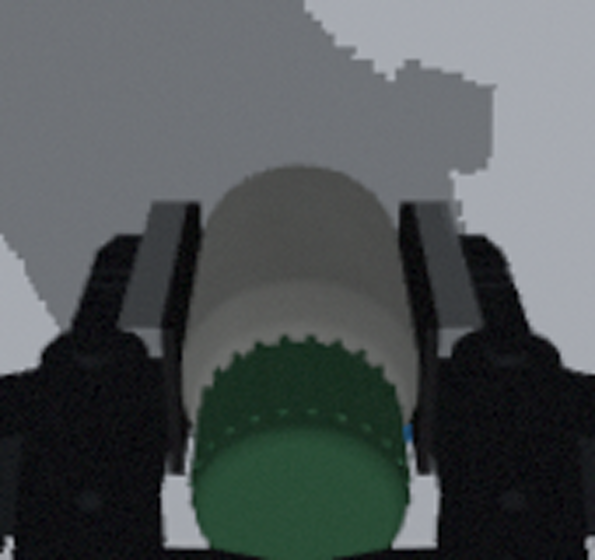

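```bash
python3 - <<'E'
from act import *
c=load('w5')
for uv in [(300,495),(300,427)]: print(onz(c,*S(uv,(240,180),3.5),205.8,1) if 0 else onz(c,240+(uv[0]+.5)/3.5-.5,180+(uv[1]+.5)/3.5-.5,205.8,1).round(1))
place((483.5,227.3),8.3,Ry(YAW))
pick((431.2,-162.0),5,Rx())
c=snap('wrist','w6');snap('side','side6')
E
python3 -c "
import cv2
im=cv2.imread('pics/side6.png');cv2.imwrite('pics/side6c.png',cv2.resize(im[140:290,280:400],None,fx=4,fy=4,interpolation=2))
im=cv2.imread('pics/w6.png');cv2.imwrite('pics/w6c.png',cv2.resize(im[180:340,240:410],None,fx=3.5,fy=3.5,interpolation=2))"
```

```text
[ 454.7 -315.1  205.8]
[ 454.7 -306.1  205.8]
above t=21.26 [483.8 227.6  34. ] gap 28.8 F [-0.1 -0.8  0.1]
guard=True t=22.18 [483.4 227.2   8.3] gap 28.8 F [-1.3  0.1  9.2]
open t=22.77 [483.  227.1   7.9] gap 85.6 F [-0.3  0.2 -0.2]
up t=23.63 [483.  227.2 149.2] gap 85.2 F [-1.4  0.5 -0.6]
down guard=False t=26.52 [ 431.2 -162.2    5.1] gap 85.6 F [-0.5 -0.3  0.7]
clamped t=27.08 [ 431.3 -162.     5.3] gap 28.7 F [-1.4  1.2  9.6]
lifted t=27.96 [ 430.9 -161.6  149.2] gap 29.0 F [-0.4  0.6 -1.1]
```

View pics/side6c.png

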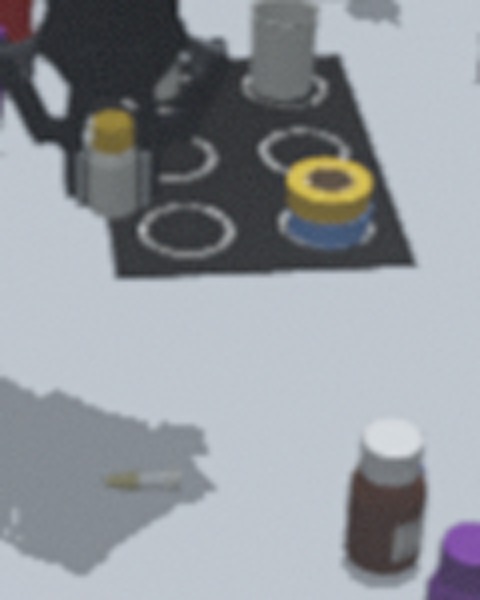

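View pics/w6c.png

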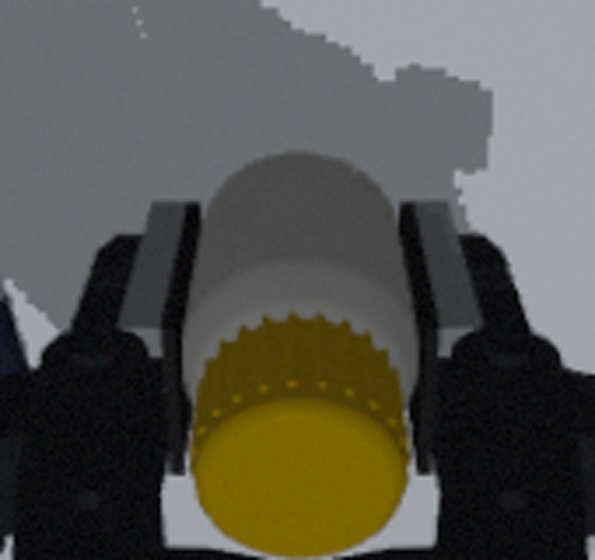

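```bash
python3 - <<'E'
from act import *
c=load('w6'); print(onz(c,240+300.5/3.5-.5,180+478.5/3.5-.5,203.9,1).round(1))
place((491.2,27.5),8.3,Ry(YAW))
pick((576.3,-305.2),22,Rx(),zup=180)
c=snap('wrist','w7');snap('side','side7')
E
python3 -c "
import cv2
im=cv2.imread('pics/side7.png');cv2.imwrite('pics/side7c.png',cv2.resize(im[110:290,280:430],None,fx=3.3,fy=3.3,interpolation=2))
im=cv2.imread('pics/w7.png');cv2.imwrite('pics/w7c.png',cv2.resize(im[180:360,240:410],None,fx=3.3,fy=3.3,interpolation=2))"
```

```text
[ 430.5 -159.7  203.9]
above t=30.05 [491.6  27.6  34. ] gap 28.5 F [-0.5  0.4  0.4]
guard=True t=30.98 [491.1  27.5   8.3] gap 28.7 F [-0.5  0.4  9.2]
open t=31.57 [490.7  27.5   8. ] gap 85.3 F [ 0.1 -0.2 -0.1]
up t=32.42 [490.7  27.6 149.3] gap 85.4 F [-0.8 -1.  -1.2]
down guard=False t=35.23 [ 576.3 -305.4   22.1] gap 85.5 F [ 0.1 -0.2  0.1]
clamped t=35.69 [ 576.5 -305.2   22.5] gap 42.6 F [-0.8  0.5  5.6]
lifted t=36.63 [ 575.9 -304.8  178.9] gap 42.9 F [-0.6 -0.1 -1.4]
```

View pics/side7c.png

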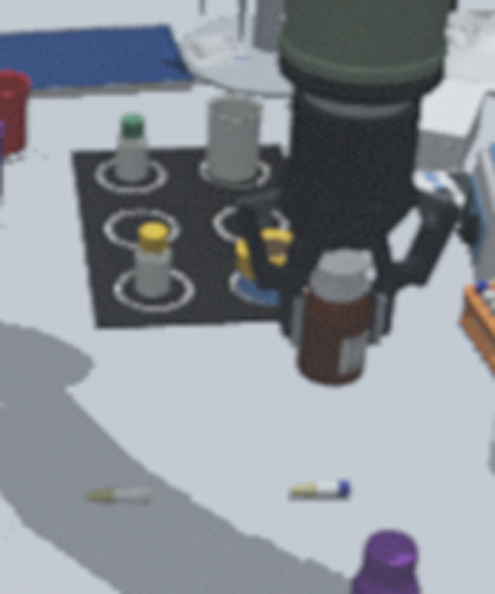

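View pics/w7c.png

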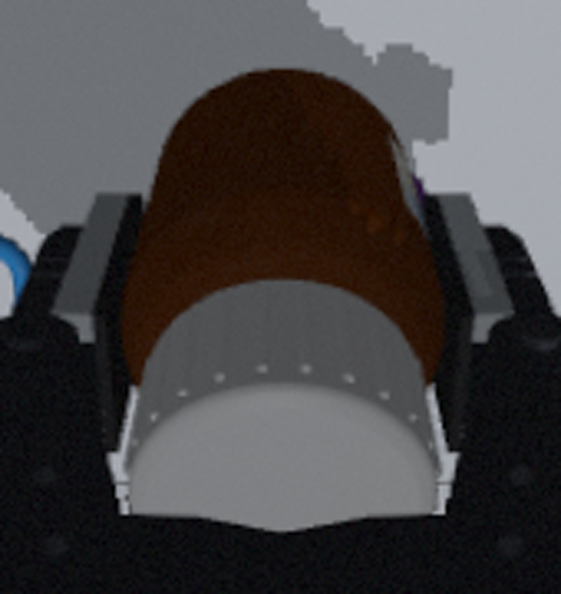

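Run:
```python
from act import *
place((487.4,127.4),25.5,Rx(YAW),zup=170)
movep([600,127,280],Ry()); wait(0.3); c=snap('wrist','w8'); rep('look')
movep([600,20,280],Ry()); wait(0.3); c=snap('wrist','w9'); rep('look')
for n,o in (('w8',(170,0)),('w9',(170,0))):
    im=cv2.imread(f'pics/{n}.png'); cv2.imwrite(f'pics/{n}c.png',cv2.resize(im[0:190,190:450],None,fx=3,fy=3,interpolation=2))
```

```text
above t=39.51 [487.7 127.7  51.1] gap 42.5 F [-0.6 -0.3 -1.3]
guard=True t=40.44 [487.3 127.3  25.4] gap 42.7 F [-1.6  0.6 11.3]
open t=40.94 [487.  127.3  25. ] gap 85.0 F [ 0.2 -0.2 -0.1]
up t=41.82 [486.9 127.5 169.1] gap 85.3 F [ 0.3  0.4 -0.7]
look t=43.31 [599.8 127.2 279.8] gap 85.6 F [ 0.3 -0.  -0.2]
look t=44.17 [600.   20.8 279.9] gap 85.2 F [-0.1  0.2 -0.1]
```

View pics/w8c.png

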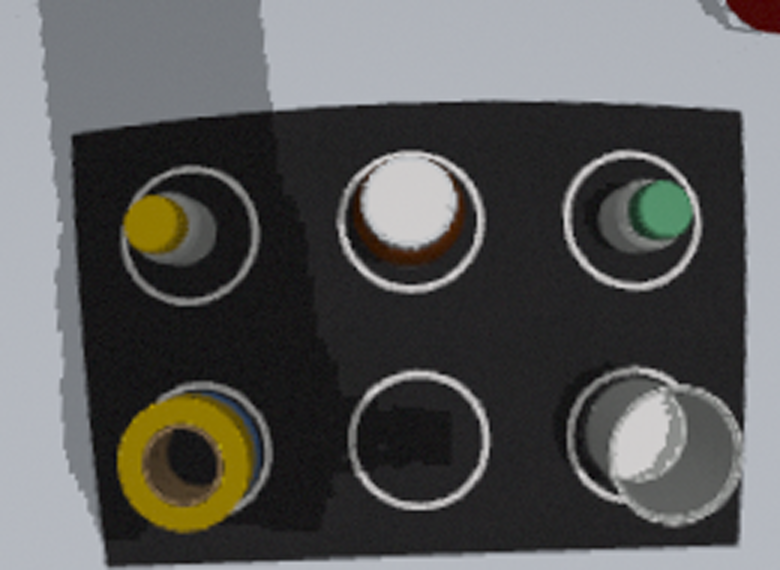

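View pics/w9c.png

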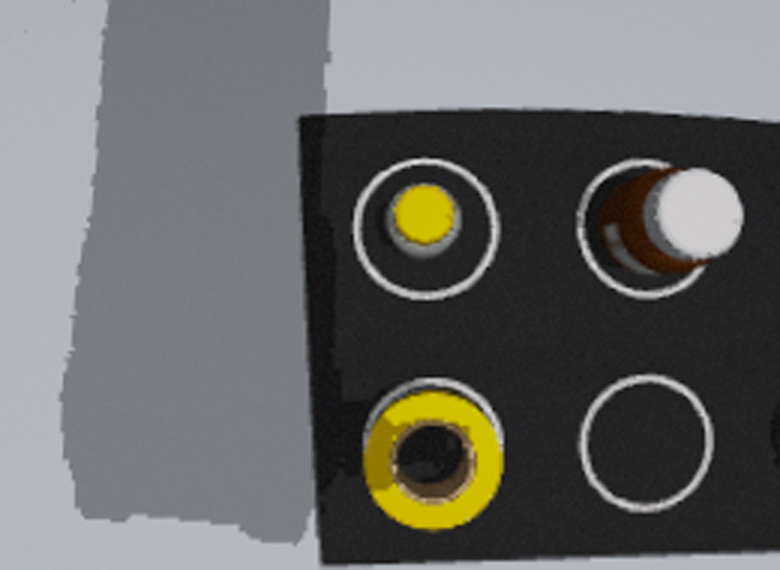

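Run:
```python
from act import *
w8=load('w8');w9=load('w9')
f=lambda c,U,V,z: onz(c,190+(U+.5)/3-.5,(V+.5)/3-.5,z,1).round(1)
for n,c,t,z,r in [('yd',w9,(425,213),63,(426,229)),('yd8',w8,(156,224),63,(190,235)),('gd',w8,(662,209),65,(633,220)),('am',w8,(409,201),88,(411,222)),('am9',w9,(698,213),88,(645,228)),('BL',w8,(676,455),72,(636,435)),('yt',w9,(434,460),41,None),('yt8',w8,(185,462),41,None),('BM',w8,(420,440),3,None)]:
    p=f(c,*t,z); q=f(c,*r,3) if r else None; print(n,p,q, None if q is None else (p-q)[:2])
```

```text
yd [489.6  26.4  63. ] [491.4  28.    3. ] [-1.8 -1.6]
yd8 [490.2  28.8  63. ] [491.   28.4   3. ] [-0.8  0.4]
gd [484.4 224.3  65. ] [483.9 227.7   3. ] [ 0.5 -3.4]
am [487.2 126.8  88. ] [488.  127.8   3. ] [-0.8 -1. ]
am9 [487.4 125.4  88. ] [487.4 127.    3. ] [ 0.  -1.6]
BL [580.7 231.5  72. ] [583.3 232.1   3. ] [-2.6 -0.6]
yt [589.8  31.   41. ] None None
yt8 [589.3  31.9  41. ] None None
BM [586.9 131.9   3. ] None None
```

```bash
python3 - <<'E'
from act import *
snap('side','side9'); finish_job();
E
python3 -c "
import cv2
im=cv2.imread('pics/side9.png');cv2.imwrite('pics/side9c.png',cv2.resize(im[130:280,280:430],None,fx=4,fy=4,interpolation=2))"
```

```text
the job is handed in; nothing more can be done
```

View pics/side9c.png

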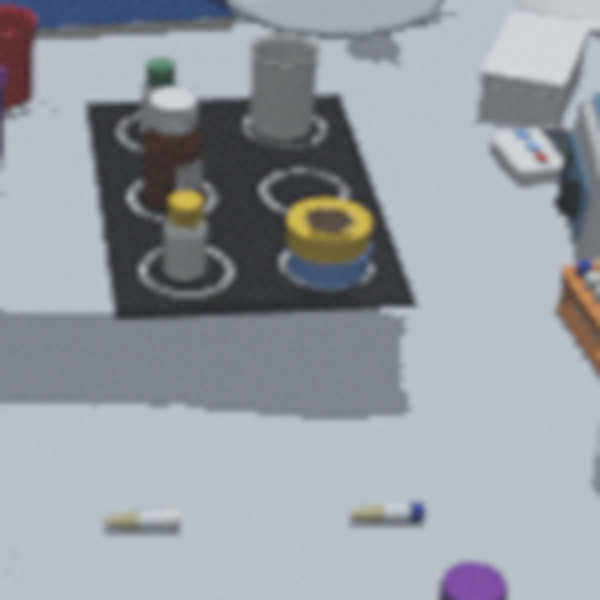

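The station is set out as asked and handed in at about 44 s. In the order asked, I stacked the yellow roll on the blue one, then placed the green dropper front left before the beaker, the yellow dropper front right before the rolls, and the amber bottle between them.

**Last checks:** In the wrist and side pictures everything stands upright and the gripper is clear. The arm never touched the beaker or the sample tubes.
- **Amber bottle and yellow dropper:** both read within about 2.5 mm of their ring centres.
- **Yellow roll:** it sits about 1–2 mm off the blue one's centre and lies flat.

**Disagreements:**
- **Green dropper:** its cap read 3.4 mm off the ring centre in one oblique view. The gripper released it at the ring centre, and its base looks centred in the same picture.
- **Camera readings:** at the start, the scene and side cameras differed by up to 10 mm in y (mostly 6–8 mm), so I used the wrist camera. It read the cap heights up to 4.5 mm low against the stated sizes.

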